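Load the ring polisher and latch its lid

ROBOT

A 6-joint arm with a two-finger parallel gripper is mounted at the origin on the work surface. World frame = base frame: x ahead of the robot, y to its left, z up, the work surface at z = 0. Lengths are in m, angles in rad, forces in N, time in s.
With the tool pointing down it reaches from about 0.25 to 0.775 m from the base axis. Payload 4 kg.
Tool frame: the origin (TCP) lies between the finger pads; the fingertips stand 14 mm ahead of it and the grasp point (between the pads) lies 5 mm behind it (tip_reach is the distance from the TCP to the fingertips, in m); z points along the fingers, y is the line along which they close (so a half turn about z gives the same grasp; the last joint's range is limited). The gripper opens to 94 mm and grips with 3 to 60 N. Pads are 16 mm wide; open, the fingers measure 119 mm over their backs; the gripper's body (75 mm by 177 mm) begins 78 mm behind the grasp point.
Start: joints at [1.089, 0.087, 1.371, -0, 1.684, -0.103], TCP at [0.203, 0.511, 0.22] pointing down, gripper open.
Joint ranges: [-3.1, 3.1], [-0.76, 2.03], [0.27, 2.55], [-1.08, 4.22], [0.17, 2.65], [-2.57, 2.57]. Speed limits (rad/s): [2.79, 2.79, 3.14, 3.14, 3.14, 3.14].

INTERFACE

Orientations are given as [roll, pitch, yaw] about the fixed x, y, z axes, in that order (R = Rz(yaw) Ry(pitch) Rx(roll)).
In Python, from bench import * gives the robot as it stands. The module is installed in compiled form; this text tells all that it offers.
- The arm moves only by the tool servo_tool, never from a script. Its argument "targets" is a list of rows, each a list of 4 numbers: the shift along the tool's x, y, z in cm, then the turn about the tool's z in degrees. A call has 1 to 8 rows; each row is the pose to reach, as a shift and turn from the pose commanded when the call began, along the tool's axes at that moment; what a row does not reach only later rows make up. A row lasts 1/8 s, in which the tool goes at most 62.5 mm and 10.7 degrees, less where a joint would pass 70% of its speed; a pose out of reach is approached as far as the arm can. A call with a gripper value outside its range is refused whole. "claw" is the closure in counts, from 0 (fully open) to 255 (shut), set as the call begins (left out, the last holds). The fingers move at their own pace and stop on an object; the grip force is fixed at half the most. Time passes only in rows, so rows that repeat a pose let the fingers close. It gives the time, the measured TCP pose, the force, the opening and the grip force at its end, in the units of the state.
- get_obs(): the state, without advancing time (a new reading comes with each control period).
- snapshot(name): name is "scene" or "top" or "wrist"; returns the picture (420x560x3 uint8, blue, green, red); there is no depth.
- camera_model(name): a dict with "camera_matrix" (3x3 intrinsics, pixels), "camera_from_world" (4x4, takes a point from world to camera coordinates). Camera axes: x right, y up, looking along -z (the intrinsics and any distortion apply to the point x, -y, -z); pixel columns grow to the right and rows downward; lengths in m; the calibration is good to about 2 mm. A picture is of the moment at which its call begins: read the wrist's pose just before it. camera_model takes no time and is no camera call; for the wrist camera it gives the pose at the moment of the call.
- close_job(): hands the job in; it is judged then, once.
The state is a dict: "time": time; "joint_positions": joint angles; "qvel": joint speeds; "joint_torque": joint torques, N m; "tool_pos": TCP position; "ee_rot": TCP orientation; "wrist_force": force on the tool from outside, world axes, zero at the start; "wrist_torque": the same for the moment, N m; "width": finger opening in m; "finger_force": force on a finger pad.
Only numpy, scipy, OpenCV 4.12 (cv2) and the standard library are available. Lean on these libraries where they do the work, as an engineer would, in place of code of your own. Each camera call takes 0.05 s, during which the arm holds its last target. There are 200 camera calls.

TASK

Put all the brass signet-ring blanks lying on the bench into the tub of the small polisher, then shut its clear lid. Hook the loop of the lid latch behind the keeper post on the lid and swing the lever over past its toggle point to its stop, so that the lid is drawn down and stays latched, and finally press the start button all the way down and let it go; leave the other things on the bench where they are.

Things in the scene. Friction and masses are not known exactly. Their poses are not given: they have to be found in the camera images.
- tub_floor (a point): centre of the inner floor of the polisher's square plastic tub: 150 x 150 mm outside, walls 5 mm, inside 140 x 140 mm, rim 100 mm above the bench, inner floor 35 mm above it. Its axes are the polisher's: +x from the latch side to the lid's hinge side, z up, y sideways; the tub's latch-side face is at x = -75 mm
- lid_hinge (a point): on the hinge line of the tub's lid, mid-length, at rim height on the hinge side; the hinge line runs along the polisher's y axis
- lid (a joint): lid angle, rad: 0 = shut (a hair below 0 when the latch draws it onto its seal), about 1.57 = standing upright, 1.85 = fully open. A stiff friction hinge (about 0.35 N m): the lid stays where it is left
- lid_handle (a point): middle of the round bar of the lid's steel bow handle: bar 10 mm thick, 50 mm long, parallel to the hinge line, 40 mm off the outer face of the clear 8 mm thick, 150 x 150 mm lid, 140 mm from the hinge, off to the +y side of the lid (away from the latch)
- keeper_seat (a point): where the middle of the loop's crossbar lies when hooked and tight, at the lid's front edge. The keeper: a steel tongue level with the lid's top, 16 mm wide, 18 mm out from the edge, with a post 12 mm wide, 6 mm thick, 9 mm high at its outer end. The point is 7 mm behind the post's middle (hinge side), 4 mm above the tongue. With the lid shut its axes are the polisher's
- latch_pin (a point): pin about which the latch lever turns (axis along the polisher's y), on a steel pedestal before the tub, 82 mm above the bench, in line (in y) with the keeper. The loop hangs on a crank pin of the lever 18 mm from this pin
- lever_tip (a point): outer end of the latch lever's handle, 80 mm from the latch pin: a flat steel bar 12 mm wide, 6 mm thick, with a black grip 18 mm wide, 8 mm thick and 24 mm long near the tip
- lever (a joint): latch lever angle, rad: 0 = open (handle 25 degrees from upright, leaning away from the tub), growing as the handle swings away from the tub and down; toggle point near 1.31, end stop 1.52 (handle 22 degrees below level). Friction (0.05 N m) holds it; with the loop hooked about 0.15 N m takes it past the toggle point, where it stays
- loop_bar (a point): middle of the crossbar of the latch's steel loop: bar 8 mm thick, 48 mm long along the polisher's y; two 5 mm side arms, at its ends, run 68 mm to the crank pin. At the start it stands raised between lever and tub, clear of the lid's path. With the lever open, the bar swung towards the hinge side and down passes over the keeper's post, 4 to 9 mm to spare, and rests on the lid's edge behind it
- loop (a joint): angle of the loop on the lever, rad: grows as the bar swings towards the tub and down; light friction: it stays raised, but falls towards the tub by itself once its arms lean below about 50 degrees. Inclination of the arms, crank pin to bar = 1.396 + lever - loop; direction latch pin to crank pin = 2.443 + lever; direction latch pin to lever tip = 2.007 + lever (all from the polisher's +x towards up)
- start_top (a point): top of the black push button (26 mm across) in a steel collar on the base plate (grey, 260 x 190 mm, 30 mm high) of the fixed polisher, beside the latch, about 50 mm above the bench
- start (a joint): start button travel, m: 0 = out, 0.006 = fully down (about 5 N); springs back
- ring1_mid (a point): brass signet-ring blank 1 (may be absent): band 26 mm outside diameter, 19 mm bore, 12 mm wide, with a flat bezel 15 mm wide standing out to 16 mm from the centre; point at the centre of the bore, half-way up; z along the bore, x towards the bezel. Starts lying flat (bore upright) on the bench; about 30 g
- ring2_mid (a point): brass signet-ring blank 2 (may be absent): band 26 mm outside diameter, 19 mm bore, 12 mm wide, with a flat bezel 15 mm wide standing out to 16 mm from the centre; point at the centre of the bore, half-way up; z along the bore, x towards the bezel. Starts lying flat (bore upright) on the bench; about 30 g
- ring3_mid (a point): brass signet-ring blank 3 (may be absent): band 26 mm outside diameter, 19 mm bore, 12 mm wide, with a flat bezel 15 mm wide standing out to 16 mm from the centre; point at the centre of the bore, half-way up; z along the bore, x towards the bezel. Starts lying flat (bore upright) on the bench; about 30 g
- ring4_mid (a point): brass signet-ring blank 4 (may be absent): band 26 mm outside diameter, 19 mm bore, 12 mm wide, with a flat bezel 15 mm wide standing out to 16 mm from the centre; point at the centre of the bore, half-way up; z along the bore, x towards the bezel. Starts lying flat (bore upright) on the bench; about 30 g
- ring5_mid (a point): brass signet-ring blank 5 (may be absent): band 26 mm outside diameter, 19 mm bore, 12 mm wide, with a flat bezel 15 mm wide standing out to 16 mm from the centre; point at the centre of the bore, half-way up; z along the bore, x towards the bezel. Starts lying flat (bore upright) on the bench; about 30 g
- cup: small white plastic cup, 52 mm across, 45 mm high; origin under its middle; not part of the job, to be left alone
- loupe: black eye loupe, standing cylinder 28 mm across, 26 mm high; origin under its middle; not part of the job, to be left alone
- bench_block: steel bench block, 60 x 60 x 20 mm; origin under its middle; not part of the job, to be left alone
- hammer: small hammer lying on the bench; origin under its middle; not part of the job, to be left alone
- brush: brush lying on the bench; origin under its middle; not part of the job, to be left alone

How it is judged:
By the outcome, as a careful person would: the job done as asked, in the order asked, and still so for the second after the job is handed in, with the robot touching nothing.
Of ring1, ring2, ring3, ring4, ring5 only 3 to 5 are there at a start; the rules pass over those that are not, and their reading is None.
At some moment in a run one of ring1, ring2, ring3, ring4, ring5 may be knocked a few centimetres aside while the robot is not near it.
Once in a run the grip may slacken for a moment while it holds something.
It also fails if it takes over 208 s, if anything falls off the work surface, if the arm or the gripper's body presses on something with over 40 N, if the wrist force passes 120 N, or if a joint passes its speed limit or range.

## Working session

There is one attempt and no reset: what is moved stays moved. The work goes in short steps, Python scripts to look and compute and a tool call to move; the robot and the scene stay as the last step left them, time stands still between calls to the robot, and variables do not carry over. Pictures are saved under pics/ and viewed, at most 14 in all, crops included, and the job is handed in when it is done.

Besides the shell and the picture viewer there is one more tool, called after ">>>" as name(argument=value, ...) on one line, values as JSON. servo_tool: Moves the arm, as the interface text tells. Its arguments: {"type":"object","properties":{"targets":{"type":"array"},"claw":{"type":"number"}},"required":["targets"]}

```bash
mkdir -p pics; cat > h.py <<'E'
from bench import *
import numpy as np, cv2
from scipy.spatial.transform import Rotation as Ro
def snap(n,f):
    m=camera_model(n); im=snapshot(n); cv2.imwrite('pics/'+f,im); return im,m
def ray(m,u,v):
    K=np.array(m['camera_matrix']);T=np.array(m['camera_from_world'])
    d=np.linalg.inv(K)@[u,v,1]; d=np.array([d[0],-d[1],-d[2]])
    R=T[:3,:3]; return -R.T@T[:3,3], R.T@d
def onz(m,u,v,z):
    o,d=ray(m,u,v); return o+d*(z-o[2])/d[2]
def tri(*rs):
    A=np.zeros((3,3));b=np.zeros(3)
    for o,d in rs:
        d=d/np.linalg.norm(d);P=np.eye(3)-np.outer(d,d);A+=P;b+=P@o
    p=np.linalg.solve(A,b); return p
def proj(m,p):
    T=np.array(m['camera_from_world']);c=T[:3,:3]@p+T[:3,3];q=np.array(m['camera_matrix'])@[c[0],-c[1],-c[2]];return q[:2]/q[2]
def tool(p):  # shift (cm) in tool axes to reach world p
    o=get_obs();return (Ro.from_euler('xyz',o['ee_rot']).as_matrix().T@(np.array(p)-o['tool_pos'])*100).round(2)
E
python3 - <<'E'
from h import *
o=get_obs();print({k:np.round(v,3) for k,v in o.items()})
for n in('scene','top'):
    im,m=snap(n,n+'0.png');print(n,m)
    
E
```

```text
{'time': np.float64(0.0), 'joint_positions': array([ 1.089,  0.088,  1.372, -0.   ,  1.684, -0.103]), 'qvel': array([ 0.   , -0.001,  0.001,  0.   , -0.001,  0.   ]), 'joint_torque': array([ 1.0000e-03, -3.4017e+01, -3.0243e+01,  7.2000e-02,  3.3000e-02,
       -0.0000e+00]), 'tool_pos': array([0.203, 0.511, 0.218]), 'ee_rot': array([-3.139, -0.   ,  2.763]), 'wrist_force': array([-0.108,  0.05 , -0.199]), 'wrist_torque': array([-0.018, -0.016, -0.016]), 'finger_force': np.float64(0.0), 'width': np.float64(0.094)}
scene {'camera_matrix': array([[504.92020665,   0.        , 274.64751191],
       [  0.        , 504.92020665, 208.77546009],
       [  0.        ,   0.        ,   1.        ]]), 'camera_from_world': array([[ 0.10369788,  0.99458738, -0.00653377,  0.02139611],
       [-0.54599781,  0.06241534,  0.83545839,  0.22911267],
       [ 0.83134418, -0.08306784,  0.54951487, -1.73281737],
       [ 0.        ,  0.        ,  0.        ,  1.        ]])}
top {'camera_matrix': array([[388.18865228,   0.        , 278.13128771],
       [  0.        , 388.18865228, 206.42784602],
       [  0.        ,   0.        ,   1.        ]]), 'camera_from_world': array([[ 6.69941328e-02, -9.97753316e-01,  3.25342071e-04,
        -1.15160804e-01],
       [ 9.77144341e-01,  6.56762683e-02,  2.02177061e-01,
        -5.91151463e-01],
       [-2.01744200e-01, -1.32267707e-02,  9.79348932e-01,
        -1.09336950e+00],
       [ 0.00000000e+00,  0.00000000e+00,  0.00000000e+00,
         1.00000000e+00]])}
```

View pics/scene0.png

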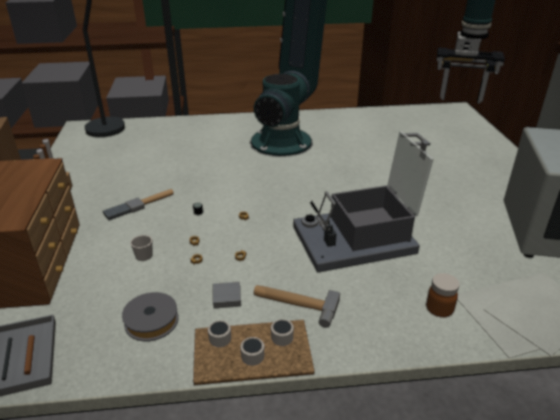

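View pics/top0.png

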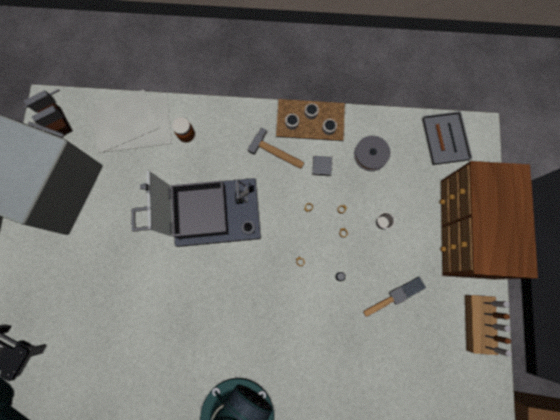

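Four rings show in top at (308,207), (341,209), (343,232) and (300,261). The polisher is at (215,212), hinge to the left (world +y), latch to the right, start button at (248,228).

```bash
python3 - <<'E'
from h import *
T=cv2.imread('pics/top0.png');S=cv2.imread('pics/scene0.png');mt=camera_model('top');ms=camera_model('scene')
def rings(im,box,m):
    x0,y0,x1,y1=box;h=cv2.cvtColor(im,cv2.COLOR_BGR2HSV)
    k=cv2.inRange(h,(8,70,40),(32,255,255));z=np.zeros_like(k);z[y0:y1,x0:x1]=k[y0:y1,x0:x1]
    z=cv2.morphologyEx(z,cv2.MORPH_CLOSE,np.ones((7,7)))
    n,l,st,c=cv2.connectedComponentsWithStats(z)
    for i in range(1,n):
        if st[i,4]>15: print(st[i],c[i].round(1),onz(m,*c[i],0.006).round(4))
rings(T,(285,195,360,275),mt);print();rings(S,(180,205,260,268),ms)
a=cv2.resize(T[165:255,125:270],None,fx=5,fy=5,interpolation=cv2.INTER_CUBIC);cv2.imwrite('pics/tc.png',a)
b=cv2.resize(S[125:265,285:440],None,fx=5,fy=4.2,interpolation=cv2.INTER_CUBIC);b=cv2.resize(S[125:265,285:440],None,fx=4.2,fy=4.2,interpolation=cv2.INTER_CUBIC);cv2.imwrite('pics/sc.png',np.clip(b.astype(float)*1.6,0,255))
E
```

```text
[305 203   8   9  51] [308.3 206.8] [ 0.6137 -0.1682  0.006 ]
[338 205   9   8  49] [341.9 208.5] [ 0.6155 -0.273   0.006 ]
[340 228   8   9  56] [343.  231.9] [ 0.5423 -0.279   0.006 ]
[296 257   9   9  52] [299.7 260.9] [ 0.4451 -0.1511  0.006 ]

[239 212   9   8  56] [243.3 215.2] [ 0.4428 -0.1518  0.006 ]
[190 236   9   9  68] [194.  240.2] [ 0.5401 -0.2796  0.006 ]
[235 251  11   9  80] [240.2 255. ] [ 0.612  -0.1681  0.006 ]
[191 254  11  10  81] [196.1 258.5] [ 0.6135 -0.2727  0.006 ][ WARN:0@0.052] global loadsave.cpp:1063 imwrite_ Unsupported depth image for selected encoder is fallbacked to CV_8U.
```

View pics/tc.png

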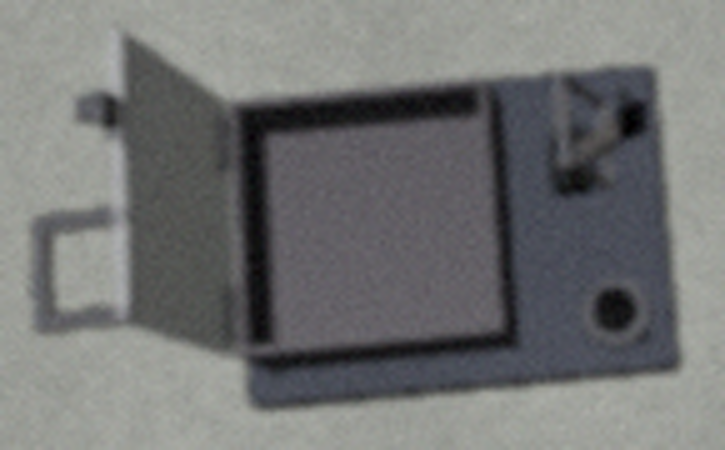

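View pics/sc.png

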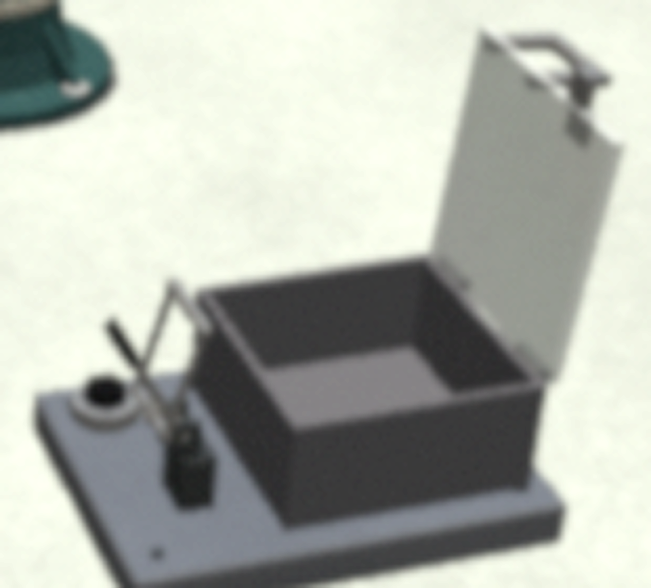

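```bash
cat > m1.py <<'E'
from h import *
mt=camera_model('top');ms=camera_model('scene')
F={'rl':((510,342),(205,290)),'rh':((245,352),(430,260)),'fl':((490,90),(293,428)),'fh':((238,105),(545,380)),'btn':((615,308),(105,390)),'tip':((640,112),(110,322)),'bar':((562,131),(190,305)),'hand':((40,270),(578,59)),'keep':((90,108),(578,128)),'ped':((577,180),(188,450))}
for k,(a,b) in F.items():
    ra=ray(mt,125+a[0]/5,165+a[1]/5);rb=ray(ms,285+b[0]/4.2,125+b[1]/4.2);p=tri(ra,rb)
    print(k,p.round(4),'res',(proj(mt,p)-[125+a[0]/5,165+a[1]/5]).round(1), onz(mt,125+a[0]/5,165+a[1]/5,.1).round(4) if k[0] in'rf' else '')
E
python3 m1.py
```

```text
rl [0.5038 0.0701 0.0932] res [-2.  -0.5] [0.502  0.0632 0.1   ]
rh [0.4874 0.2161 0.0946] res [-0.9 -0.2] [0.4863 0.212  0.1   ]
fl [0.65   0.0921 0.0939] res [-0.8 -0.2] [0.648  0.0886 0.1   ]
fh [0.6301 0.2372 0.1002] res [-1.2 -0.4] [0.6292 0.2335 0.1   ]
btn [0.5334 0.0113 0.0462] res [-0.3 -0.1] 
tip [ 0.6268 -0.0039  0.1547] res [-0. -0.] 
bar [0.6138 0.0399 0.1538] res [-0.7 -0.2] 
hand [0.5055 0.2825 0.2344] res [-0.2 -0.1] 
keep [0.5876 0.2605 0.2364] res [2.7 0.9] 
ped [0.6087 0.043  0.0533] res [-1.4 -0.3]
```

The tub centre is about (0.567, 0.152), with the polisher's x axis at about 97°. The rings agree in both views to 2 mm, so I go to the nearest one (0.444, -0.151).

```bash
cat >> h.py <<'E'
def go(p,yaw=-172.9):
    o=get_obs();R=Ro.from_euler('xyz',o['ee_rot']).as_matrix()
    y=np.degrees(np.arctan2(R[1,0],R[0,0]));t=-((yaw-y+180)%360-180)
    print(np.round(o['time'],1),'shift',tool(p),'turn',round(t,1))
E
python3 -c "
from h import *
go([.444,-.151,.16])"
```

```text
0.1 shift [-46.84 -52.55   5.94] turn -28.8
```

>>> servo_tool(targets=[[-23,-26,0,-10],[-23,-26,0,-20],[-23,-26,0,-28.8],[-23,-26,0,-28.8],[-23,-26,0,-28.8],[-23,-26,0,-28.8],[-23,-26,0,-28.8],[-23,-26,0,-28.8]], claw=100)

```text
time: 1.1
tool_pos: [0.3207, 0.1848, 0.2192]
ee_rot: [3.141, -0.001, -3.018]
wrist_force: [0.0, 0.4, 0.5]
width: 0.057
finger_force: 0.0
```

```bash
python3 -c "
from h import *
go([.444,-.151,.16]);print(get_obs()['joint_positions'])"
```

```text
1.1 shift [ -8.09 -34.85   5.9 ] turn -0.0
[ 3.68561399e-01 -3.25316929e-01  1.74079384e+00  7.36232281e-04
  1.72648492e+00 -1.32590890e+00]
```

>>> servo_tool(targets=[[-8.1,-34.9,5.9,0],[-8.1,-34.9,5.9,0],[-8.1,-34.9,5.9,0],[-8.1,-34.9,5.9,0],[-8.1,-34.9,5.9,0],[-8.1,-34.9,5.9,0],[-8.1,-34.9,5.9,0],[-8.1,-34.9,5.9,0]])

```text
time: 2.1
tool_pos: [0.4447, -0.1504, 0.1601]
ee_rot: [3.14, -0.001, -3.016]
wrist_force: [0.4, 0.3, -0.0]
width: 0.0572
finger_force: 0.0
```

```bash
python3 - <<'E'
from h import *
go([.444,-.151,.016]);im,m=snap('wrist','w1.png')
print(m,proj(m,np.array([.444,-.151,.006])))
E
```

```text
2.1 shift [ 0.07 -0.07 14.41] turn 0.1
{'camera_matrix': array([[342.96279847,   0.        , 275.13314051],
       [  0.        , 342.96279847, 212.07490738],
       [  0.        ,   0.        ,   1.        ]]), 'camera_from_world': array([[-0.12513071,  0.9921393 ,  0.00138193,  0.20599903],
       [-0.96595194, -0.12150975, -0.22841242,  0.42217817],
       [-0.22644902, -0.02991629,  0.97356348, -0.23646503],
       [ 0.        ,  0.        ,  0.        ,  1.        ]])} [275.80117031 201.28885416]
```

View pics/w1.png

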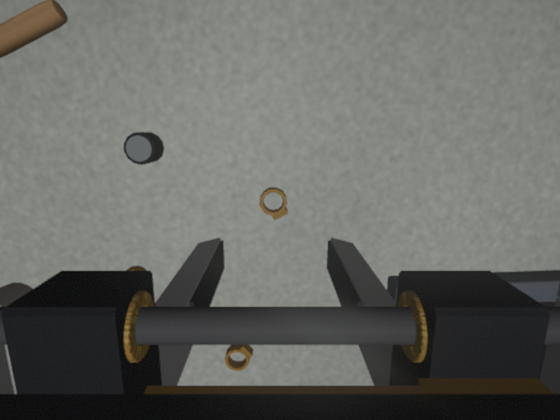

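The wrist view shows the ring at (273,201), within 2 mm of the prediction, and its bezel points to lower right. I descend and grip.

>>> servo_tool(targets=[[0.1,-0.2,6,0],[0.1,-0.2,12,0],[0.1,-0.2,14.4,0],[0.1,-0.2,14.4,0],[0.1,-0.2,14.4,0]])

```text
time: 2.78
tool_pos: [0.4442, -0.1526, 0.0171]
ee_rot: [-3.141, 0.001, -3.015]
wrist_force: [0.7, 0.3, -0.3]
width: 0.0571
finger_force: 0.0
```

>>> servo_tool(targets=[[0,0,0,0],[0,0,0,0],[0,0,0,0],[0,0,0,0],[0,0,0,0]], claw=255)

```text
time: 3.4
tool_pos: [0.4437, -0.1539, 0.0166]
ee_rot: [3.141, 0.0, -3.018]
wrist_force: [-0.0, 0.6, 1.0]
width: 0.0252
finger_force: 29.0
```

>>> servo_tool(targets=[[0,0,-6,0],[0,0,-12,0],[0,0,-17,0],[0,0,-17,0]])

```text
time: 3.9
tool_pos: [0.4462, -0.1554, 0.1918]
ee_rot: [-3.136, 0.009, -3.018]
wrist_force: [-0.2, -0.3, -0.1]
width: 0.0252
finger_force: 29.0
```

```bash
python3 - <<'E'
from h import *
print(get_obs()['width'],get_obs()['finger_force']);go([.567,.135,.19])
E
```

```text
0.025240564381514115 28.99382209754549
3.9 shift [-15.57  27.33   0.16] turn -0.0
```

>>> servo_tool(targets=[[-4,6.5,-1,0],[-7,13,-1,0],[-10,19,-1,0],[-13,25,-1,0],[-13,26.6,1,0],[-13,26.6,6,0],[-13,26.6,9,0],[-13,26.6,9,0]])

```text
time: 4.9
tool_pos: [0.5365, 0.1257, 0.0915]
ee_rot: [-3.141, -0.01, -3.018]
wrist_force: [-0.4, -0.9, -0.6]
width: 0.0252
finger_force: 29.0
```

>>> servo_tool(targets=[[0,0,0,0],[0,0,0,0],[0,0,0,0],[0,0,0,0],[0,0,-5,0],[0,0,-11,0],[0,0,-11,0]], claw=150)

```text
time: 5.78
tool_pos: [0.5429, 0.1264, 0.2137]
ee_rot: [3.141, 0.013, -3.018]
wrist_force: [-0.5, 0.4, -0.7]
width: 0.0385
finger_force: 0.0
```

```bash
python3 - <<'E'
from h import *
go([.613,-.168,.21]);im,m=snap('wrist','w2.png')
np.save('w2.npy',np.array(m['camera_from_world']));snap('top','t2.png')
cv2.imwrite('pics/w2b.png',np.clip(im*1.5,0,255).astype(np.uint8))
E
```

```text
5.8 shift [ -3.31 -30.08   0.41] turn -0.0
```

View pics/w2b.png

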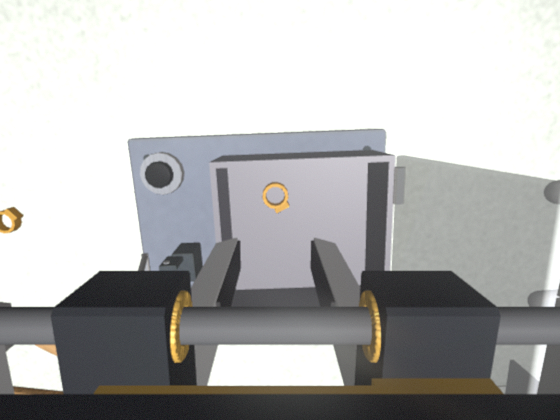

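The first ring is in the tub at (276,195), and the button is at (159,174). Next is the ring at (0.613, -0.168).

>>> servo_tool(targets=[[-1,-6.2,0,0],[-1.5,-12.4,0,0],[-2,-18.6,0,0],[-3,-24.8,0,0],[-3.3,-30.1,4,0],[-3.3,-30.1,9,0],[-3.3,-30.1,9,0],[-3.3,-30.1,9,0]], claw=100)

```text
time: 6.88
tool_pos: [0.6099, -0.1681, 0.1169]
ee_rot: [3.141, -0.0, -3.017]
wrist_force: [0.0, 0.1, 0.7]
width: 0.057
finger_force: 0.0
```

```bash
python3 - <<'E'
from h import *
# frame refine
m=camera_model('wrist');m['camera_from_world']=np.load('w2.npy')
for n,u,v,z in (('btn',159,174,.05),('p1',130,140,.03),('p2',385,130,.03),('rimLr',213,161,.1),('rimHr',393,154,.1),('post?',180,262,.09)): print(n,onz(m,u,v,z).round(4))
im,m=snap('wrist','w3.png')
h=cv2.cvtColor(im,cv2.COLOR_BGR2HSV);k=cv2.inRange(h,(8,70,40),(32,255,255));k[240:]=0
k=cv2.morphologyEx(k,cv2.MORPH_CLOSE,np.ones((15,15)))
n,l,st,c=cv2.connectedComponentsWithStats(k)
for i in range(1,n):
    if st[i,4]>200: print(st[i],c[i],onz(m,*c[i],.006))
print(proj(m,np.array([.613,-.168,.006])));go([.613,-.168,.016])
E
```

```text
btn [0.5337 0.0112 0.05  ]
p1 [ 0.5067 -0.0253  0.03  ]
p2 [0.4658 0.225  0.03  ]
rimLr [0.5089 0.0701 0.1   ]
rimHr [0.4855 0.2134 0.1   ]
post? [0.6041 0.0462 0.09  ]
[124  90  38  41 844] [142.45616114 110.15876777] [ 0.54188899 -0.28165438  0.006     ]
[128 188  40  33 942] [148.27282378 203.81210191] [ 0.6157622  -0.27421583  0.006     ]
[258 201  35  34 620] [274.60322581 217.85483871] [ 0.61470696 -0.16926462  0.006     ]
[276.36415259 216.06454666]
6.9 shift [-0.19  0.   10.26] turn 0.1
```

>>> servo_tool(targets=[[-0.3,-0.1,6,0],[-0.3,-0.1,10,0],[-0.3,-0.1,10,0],[-0.3,-0.1,10,0]])

```text
time: 7.42
tool_pos: [0.6147, -0.1691, 0.0193]
ee_rot: [-3.14, 0.004, -3.017]
wrist_force: [-0.1, -0.8, 0.2]
width: 0.057
finger_force: 0.0
```

>>> servo_tool(targets=[[0,0,0,0],[0,0,0,0],[0,0,0,0],[0,0,0,0],[0,0,0,0]], claw=255)

```text
time: 8.05
tool_pos: [0.613, -0.1694, 0.0168]
ee_rot: [-3.141, 0.0, -3.018]
wrist_force: [-0.2, 0.1, 1.5]
width: 0.0271
finger_force: 30.0
```

>>> servo_tool(targets=[[0,0,-6,0],[0,0,-12,0],[0,0,-18.5,0],[0,0,-19.5,0],[0,0,-19.5,0]])

```text
time: 8.68
tool_pos: [0.6131, -0.1693, 0.2118]
ee_rot: [-3.141, 0.001, -3.018]
wrist_force: [-1.2, 1.1, -1.1]
width: 0.0275
finger_force: 30.0
```

```bash
python3 - <<'E'
from h import *
print(get_obs()['width'],get_obs()['finger_force']);go([.56,.125,.21])
E
```

```text
0.027477248669032187 29.999515347881243
8.7 shift [ 1.64 29.86  0.17] turn -0.0
```

>>> servo_tool(targets=[[1,6.2,-0.5,0],[1.5,12.4,-0.5,0],[1.6,18.6,-0.5,0],[1.6,24.8,-0.5,0],[1.6,29.9,0,0],[1.6,29.9,5,0],[1.6,29.9,11.5,0],[1.6,29.9,11.5,0]])

```text
time: 9.68
tool_pos: [0.5527, 0.1248, 0.0863]
ee_rot: [3.141, -0.021, -3.017]
wrist_force: [0.5, 0.5, -0.6]
width: 0.0275
finger_force: 30.0
```

>>> servo_tool(targets=[[0,0,0,0],[0,0,0,0],[0,0,0,0],[0,0,0,0],[0,0,-5,0],[0,0,-11,0],[0,0,-11,0]], claw=150)

```text
time: 10.55
tool_pos: [0.5632, 0.1259, 0.2143]
ee_rot: [3.142, 0.014, -3.018]
wrist_force: [-0.1, 0.8, -0.2]
width: 0.0385
finger_force: 0.0
```

```bash
cat > fr.py <<'E'
from h import *
import sys
def find(z=.006,rowmax=240):
    im,m=snap('wrist','wf.png');h=cv2.cvtColor(im,cv2.COLOR_BGR2HSV);k=cv2.inRange(h,(8,70,40),(32,255,255));k[rowmax:]=0
    k=cv2.morphologyEx(k,cv2.MORPH_CLOSE,np.ones((15,15)));n,l,st,c=cv2.connectedComponentsWithStats(k)
    for i in range(1,n):
        if st[i,4]>200: print(st[i],c[i].round(),onz(m,*c[i],z).round(4))
E
python3 - <<'E'
from fr import *
find(.041,300);go([.6145,-.273,.21])
E
```

```text
[ 262  162   32   50 1243] [278. 187.] [0.5546 0.126  0.041 ]
10.6 shift [ -0.31 -40.21   0.05] turn -0.0
```

>>> servo_tool(targets=[[0,-6.2,0,0],[0,-12.4,0,0],[0,-18.6,0,0],[0,-24.8,0,0],[-0.3,-31,0,0],[-0.3,-37,3,0],[-0.3,-40.2,8,0],[-0.3,-40.2,9,0]], claw=100)

```text
time: 11.6
tool_pos: [0.6089, -0.274, 0.1083]
ee_rot: [3.134, -0.011, -3.022]
wrist_force: [0.7, 1.5, -0.7]
width: 0.0568
finger_force: 0.0
```

```bash
python3 - <<'E'
from fr import *
find();go([.6145,-.273,.016])
E
```

```text
[261 111  34  40 587] [278. 131.] [ 0.5423 -0.2803  0.006 ]
[257 208  37  32 634] [275. 225.] [ 0.6163 -0.2737  0.006 ]
11.6 shift [-0.57 -0.18  9.34] turn -0.1
```

>>> servo_tool(targets=[[-0.6,-0.2,5,0],[-0.6,-0.2,8.5,0],[-0.6,-0.2,8.5,0],[-0.6,-0.2,8.5,0]])

```text
time: 12.15
tool_pos: [0.6204, -0.2739, 0.0342]
ee_rot: [-3.14, 0.003, -3.016]
wrist_force: [0.3, -0.7, 0.7]
width: 0.0571
finger_force: 0.0
```

```bash
python3 - <<'E'
from fr import *
camera_model('top');go([.615,-.2735,.0165])
E
```

```text
12.2 shift [0.54 0.11 1.77] turn 0.1
```

>>> servo_tool(targets=[[0.5,0,1.8,0],[0.5,0,1.8,0],[0.5,0,1.8,0],[0.5,0,1.8,0]])

```text
time: 12.65
tool_pos: [0.6143, -0.2753, 0.0143]
ee_rot: [-3.141, 0.001, -3.018]
wrist_force: [0.1, -0.2, 2.9]
width: 0.057
finger_force: 1.8
```

>>> servo_tool(targets=[[0,0,0,0],[0,0,0,0],[0,0,0,0],[0,0,0,0],[0,0,0,0]], claw=255)

```text
time: 13.28
tool_pos: [0.6145, -0.2749, 0.0143]
ee_rot: [-3.141, 0.001, -3.018]
wrist_force: [-0.1, 1.1, 5.5]
width: 0.0287
finger_force: 30.4
```

>>> servo_tool(targets=[[0,0,-6,0],[0,0,-12,0],[0,0,-18.5,0],[0,0,-19.5,0],[0,0,-19.5,0]])

```text
time: 13.9
tool_pos: [0.614, -0.2749, 0.2082]
ee_rot: [-3.141, 0.0, -3.018]
wrist_force: [0.2, 0.8, -1.3]
width: 0.028
finger_force: 30.0
```

```bash
python3 - <<'E'
from h import *
print(get_obs()['width'],get_obs()['finger_force']);go([.59,.125,.21])
E
```

```text
0.02801742372427775 29.99976709485054
13.9 shift [-2.56 39.98 -0.18] turn -0.0
```

>>> servo_tool(targets=[[0,6.2,-0.5,0],[-1,12.4,-0.5,0],[-1.5,18.6,-0.5,0],[-2,24.8,-0.5,0],[-2.6,31,-0.5,0],[-2.6,37,-0.5,0],[-2.6,40.2,0,0],[-2.6,40.2,0,0]])

```text
time: 14.9
tool_pos: [0.5878, 0.1293, 0.2037]
ee_rot: [3.141, -0.008, -3.014]
wrist_force: [0.0, -0.6, -1.0]
width: 0.0288
finger_force: 30.0
```

>>> servo_tool(targets=[[0,0,6,0],[0,0,11,0],[0,0,11,0]])

```text
time: 15.28
tool_pos: [0.5853, 0.1252, 0.0908]
ee_rot: [-3.141, -0.015, -3.019]
wrist_force: [-0.7, -0.6, 0.2]
width: 0.0288
finger_force: 30.0
```

>>> servo_tool(targets=[[0,0,0,0],[0,0,0,0],[0,0,0,0],[0,0,0,0],[0,0,-5,0],[0,0,-11,0],[0,0,-11,0],[0,0,-11,0]], claw=150)

```text
time: 16.27
tool_pos: [0.5899, 0.1273, 0.2085]
ee_rot: [3.142, 0.0, -3.018]
wrist_force: [0.5, 0.0, -0.6]
width: 0.0388
finger_force: 0.0
```

```bash
python3 - <<'E'
from fr import *
find(.041,300);go([.5415,-.280,.21])
E
```

```text
[ 259  137   37   81 2053] [278. 177.] [0.5678 0.1259 0.041 ]
16.3 shift [  9.78 -39.81  -0.28] turn 0.0
```

Three rings now sit in a row in the tub. The last one is at (0.5415, -0.280).

>>> servo_tool(targets=[[1,-6.1,0,0],[2.5,-12,0,0],[4,-18,0,0],[5.5,-24,0,0],[7,-30,0,0],[8.5,-36,0,0],[9.8,-39.8,3,0],[9.8,-39.8,9,0]], claw=100)

```text
time: 17.32
tool_pos: [0.5418, -0.2838, 0.1179]
ee_rot: [-3.139, 0.002, -3.023]
wrist_force: [0.5, -0.5, -0.2]
width: 0.0572
finger_force: 0.0
```

>>> servo_tool(targets=[[0,0,2,0],[0,0,2,0],[0,0,2,0]])

```text
time: 17.7
tool_pos: [0.5422, -0.2798, 0.0987]
ee_rot: [-3.142, 0.0, -3.017]
wrist_force: [-0.7, 0.2, 0.2]
width: 0.0573
finger_force: 0.0
```

```bash
python3 - <<'E'
from fr import *
find();go([.5415,-.280,.0165])
E
```

```text
[260 200  33  38 665] [276. 219.] [ 0.5433 -0.2804  0.006 ]
17.8 shift [0.14 0.03 8.32] turn 0.0
```

>>> servo_tool(targets=[[0.1,-0.1,5,0],[0.1,-0.1,8.2,0],[0.1,-0.1,8.2,0],[0.1,-0.1,8.2,0]])

```text
time: 18.25
tool_pos: [0.5422, -0.2814, 0.0181]
ee_rot: [-3.14, 0.002, -3.017]
wrist_force: [-1.2, -1.3, 1.0]
width: 0.0573
finger_force: 0.0
```

>>> servo_tool(targets=[[0,0,0,0],[0,0,0,0],[0,0,0,0],[0,0,0,0],[0,0,0,0]], claw=255)

```text
time: 18.88
tool_pos: [0.5412, -0.2809, 0.0166]
ee_rot: [3.141, 0.0, -3.018]
wrist_force: [-1.2, 0.6, 1.6]
width: 0.0246
finger_force: 30.0
```

>>> servo_tool(targets=[[0,0,-6,0],[0,0,-12,0],[0,0,-18.5,0],[0,0,-19.5,0],[0,0,-19.5,0]])

```text
time: 19.5
tool_pos: [0.5414, -0.2812, 0.2121]
ee_rot: [-3.141, 0.001, -3.018]
wrist_force: [-0.1, 0.1, -0.1]
width: 0.0247
finger_force: 30.0
```

```bash
python3 - <<'E'
from h import *
print(get_obs()['width'],get_obs()['finger_force']);go([.56,.14,.21])
E
```

```text
0.024654289727056876 29.999875109642744
19.5 shift [-7.05 41.56  0.18] turn -0.0
```

>>> servo_tool(targets=[[-1,6.1,-0.5,0],[-2,12,-0.5,0],[-3,18,-0.5,0],[-4,24,-0.5,0],[-5,30,-0.5,0],[-6,36,0,0],[-6,38.6,0,0],[-6,38.6,0,0]])

```text
time: 20.5
tool_pos: [0.5513, 0.1111, 0.2078]
ee_rot: [3.141, -0.006, -3.014]
wrist_force: [-0.0, -0.1, -1.6]
width: 0.0243
finger_force: 30.0
```

>>> servo_tool(targets=[[0,0,6,0],[0,0,11,0],[0,0,11,0]])

```text
time: 20.88
tool_pos: [0.5484, 0.1075, 0.0947]
ee_rot: [-3.141, -0.014, -3.019]
wrist_force: [-0.1, -0.6, 0.5]
width: 0.0247
finger_force: 30.0
```

>>> servo_tool(targets=[[0,0,0,0],[0,0,0,0],[0,0,0,0],[0,0,0,0],[0,0,-6,0],[0,0,-12,0],[0,0,-15,0],[0,0,-15,0]], claw=150)

```text
time: 21.88
tool_pos: [0.5553, 0.1094, 0.2582]
ee_rot: [-3.141, 0.013, -3.018]
wrist_force: [1.0, 0.4, -0.5]
width: 0.0386
finger_force: 0.0
```

```bash
python3 - <<'E'
from fr import *
find(.041,300);im=cv2.imread('pics/wf.png');im=np.clip(im*1.4,0,255).astype(np.uint8)
T,m=snap('top','t3.png');S,_=snap('scene','s3.png')
r=lambda a:cv2.resize(a,(400,300))
cv2.imwrite('pics/mix.png',np.vstack([np.hstack([r(im),r(T)]),np.hstack([r(S),r(cv2.resize(S[125:265,260:440],(400,300),interpolation=3))])]))
np.save('wf.npy',camera_model('wrist')['camera_from_world'])
go([.508,.284,.34])
E
```

```text
[ 254  167   52   69 2118] [283. 202.] [0.5695 0.1192 0.041 ]
22.0 shift [ 2.28 17.89 -8.94] turn -0.0
```

View pics/mix.png

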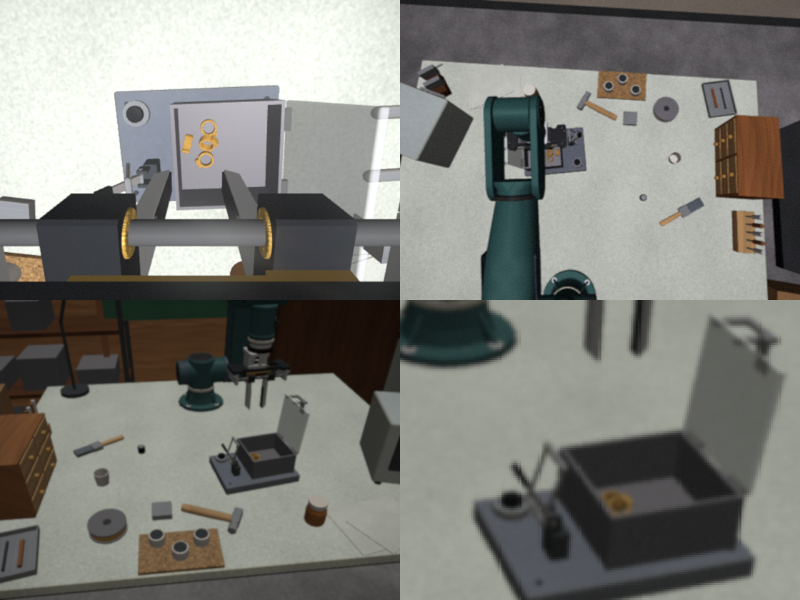

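All four rings lie in the tub, wrist view at (205,142) in the mosaic, and none are left on the bench. The lid stands open with its handle behind it. Next I move above the handle.

>>> servo_tool(targets=[[0,0,-5,0],[0.5,2,-8.5,0],[1.5,8,-8.5,0],[2.5,14,-8.5,0],[2.5,17.7,-8.5,0],[2.5,17.7,-8.5,0],[2.5,17.7,-8.5,0],[2.5,17.7,-8.5,0]], claw=180)

```text
time: 23.02
tool_pos: [0.5067, 0.2807, 0.3359]
ee_rot: [-3.141, -0.001, -3.02]
wrist_force: [1.4, -0.2, -0.1]
width: 0.0276
finger_force: 0.0
```

```bash
python3 - <<'E'
from h import *
im,m=snap('wrist','w5.png');np.save('w5.npy',m['camera_from_world'])
cv2.imwrite('pics/w5b.png',np.clip(im*1.3,0,255).astype(np.uint8))
print(get_obs()['width'],proj(m,np.array([.5055,.2825,.2344])));go([.5055,.2825,.231])
E
```

```text
0.027888498165043126 [279.30492308 214.10678398]
23.1 shift [ 0.09  0.19 10.52] turn -0.1
```

View pics/w5b.png

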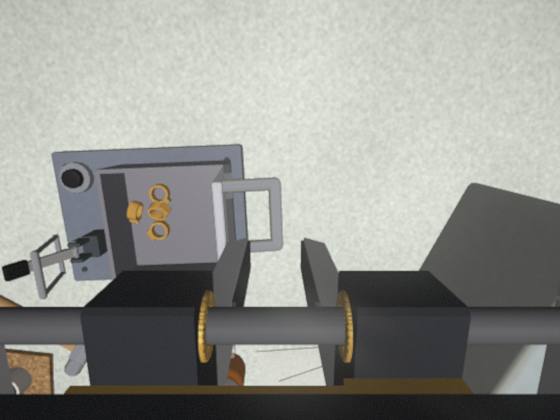

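The bar of the handle lies at (276,214), 3 px left of the prediction, so y is about 0.280. The lever tip is at (12,270) and the loop near (45,270). I descend and cage the bar.

>>> servo_tool(targets=[[0.1,0,5,0],[0.1,0,10,0],[0.1,0,10.5,0],[0.1,0,10.5,0],[0.1,0,10.5,0]])

```text
time: 23.7
tool_pos: [0.5069, 0.2823, 0.2351]
ee_rot: [3.14, 0.006, -3.018]
wrist_force: [0.1, 0.4, -1.0]
width: 0.0271
finger_force: 0.0
```

>>> servo_tool(targets=[[0,0,0,0],[0,0,0,0],[0,0,0,0]], claw=222)

```text
time: 24.08
tool_pos: [0.5056, 0.2817, 0.2321]
ee_rot: [-3.141, 0.001, -3.018]
wrist_force: [0.1, -1.6, 0.5]
width: 0.0124
finger_force: 0.6
```

```bash
cat > arc.py <<'E'
from h import *
o=get_obs();R=Ro.from_euler('xyz',o['ee_rot']).as_matrix()
ux=np.array([-.144,.9896,0]);H=np.array([.5146,.2185,.1])
for th in np.arange(1.7,-.01,-.1):
    f=th+.325;p=H-.148*np.cos(f)*ux+[0,0,.148*np.sin(f)-.004];print(round(th,2),p.round(4),tool(p))
print(o['tool_pos'],o['width'],o['wrist_force'])
E
python3 arc.py
```

```text
1.7 [0.5052 0.2828 0.229 ] [0.03 0.11 0.31]
1.6 [0.5072 0.2693 0.2348] [-0.   -1.25 -0.27]
1.5 [0.5092 0.2553 0.2392] [-0.03 -2.66 -0.71]
1.4 [0.5113 0.241  0.2422] [-0.06 -4.11 -1.01]
1.3 [0.5134 0.2264 0.2438] [-0.09 -5.58 -1.16]
1.2 [0.5156 0.2118 0.2438] [-0.12 -7.06 -1.17]
1.1 [0.5177 0.1972 0.2424] [-0.15 -8.54 -1.03]
1.0 [0.5198 0.1829 0.2396] [-0.18 -9.99 -0.74]
0.9 [0.5218 0.1689 0.2352] [ -0.21 -11.4   -0.31]
0.8 [0.5238 0.1553 0.2295] [ -0.24 -12.77   0.26]
0.7 [0.5257 0.1425 0.2225] [ -0.27 -14.07   0.97]
0.6 [0.5274 0.1304 0.2142] [ -0.29 -15.29   1.8 ]
0.5 [0.5291 0.1191 0.2047] [ -0.31 -16.42   2.75]
0.4 [0.5306 0.1089 0.1941] [ -0.33 -17.46   3.81]
0.3 [0.5319 0.0997 0.1826] [ -0.35 -18.38   4.96]
0.2 [0.533  0.0918 0.1702] [ -0.37 -19.19   6.2 ]
0.1 [0.534  0.0851 0.157 ] [ -0.38 -19.86   7.52]
-0.0 [0.5348 0.0797 0.1433] [ -0.39 -20.4    8.9 ]
[0.50564907 0.28172926 0.23213194] 0.012381775225462988 [ 0.12632417 -1.60141718  0.46974188]
```

>>> servo_tool(targets=[[0,-1.3,-0.2,0],[0,-2.7,-0.7,0],[-0.1,-4.1,-1.0,0],[-0.1,-5.6,-1.1,0],[-0.1,-7.1,-1.1,0],[-0.1,-8.5,-1.0,0],[-0.2,-10,-0.7,0],[-0.2,-10,-0.7,0]])

```text
time: 25.08
tool_pos: [0.5195, 0.1811, 0.2375]
ee_rot: [-3.14, -0.002, -3.02]
wrist_force: [0.1, 0.1, -0.2]
width: 0.0122
finger_force: 0.0
```

```bash
python3 arc.py | tail -12
```

```text
1.0 [0.5198 0.1829 0.2396] [-0.05  0.17 -0.21]
0.9 [0.5218 0.1689 0.2352] [-0.09 -1.24  0.22]
0.8 [0.5238 0.1553 0.2295] [-0.12 -2.6   0.8 ]
0.7 [0.5257 0.1425 0.2225] [-0.15 -3.9   1.5 ]
0.6 [0.5274 0.1304 0.2142] [-0.18 -5.13  2.33]
0.5 [0.5291 0.1191 0.2047] [-0.21 -6.26  3.28]
0.4 [0.5306 0.1089 0.1941] [-0.24 -7.29  4.34]
0.3 [0.5319 0.0997 0.1826] [-0.26 -8.22  5.5 ]
0.2 [0.533  0.0918 0.1702] [-0.28 -9.02  6.74]
0.1 [0.534  0.0851 0.157 ] [-0.3  -9.69  8.06]
-0.0 [0.5348 0.0797 0.1433] [ -0.31 -10.23   9.44]
[0.51945943 0.18106289 0.237465  ] 0.012224387610333932 [ 0.1098393   0.07820423 -0.21387937]
```

>>> servo_tool(targets=[[-0.1,-1.3,0.3,0],[-0.1,-2.6,0.8,0],[-0.1,-3.9,1.5,0],[-0.2,-5.1,2.3,0],[-0.2,-6.3,3.3,0],[-0.2,-7.3,4.3,0],[-0.3,-8.2,5.5,0],[-0.3,-8.2,5.5,0]])

```text
time: 26.08
tool_pos: [0.5321, 0.1009, 0.1817]
ee_rot: [-3.141, -0.003, -3.019]
wrist_force: [0.5, 0.3, 0.7]
width: 0.0123
finger_force: 0.1
```

>>> servo_tool(targets=[[0,-0.8,1.2,0],[0,-1.5,2.5,0],[0,-2.1,3.9,0],[0,-2.2,3.9,0],[0,-2.2,3.9,0]])

```text
time: 26.7
tool_pos: [0.5343, 0.0811, 0.1427]
ee_rot: [3.139, -0.003, -3.017]
wrist_force: [-0.3, 3.6, -4.1]
width: 0.0122
finger_force: 2.5
```

```bash
python3 - <<'E'
from h import *
im,m=snap('scene','s5.png');print(get_obs()['tool_pos'],get_obs()['wrist_force'])
cv2.imwrite('pics/s5b.png',cv2.resize(im[120:280,260:450],None,fx=3.5,fy=3.5,interpolation=3))
E
```

```text
[0.5343184  0.08114486 0.1428984 ] [-0.75451376  4.66782867 -2.41012599]
```

View pics/s5b.png

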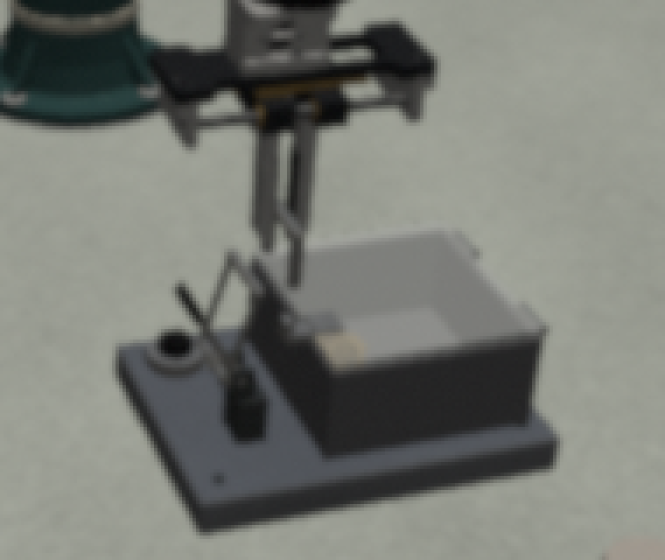

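The lid is down on the tub, with the keeper near (330,320) in the crop. I release the bar and press on it from above to be sure.

>>> servo_tool(targets=[[0,0.4,0,0],[0,0.4,0,0],[0,0.4,-4,0],[0,0.2,-4.5,0],[0,0.2,-4.5,0]], claw=180)

```text
time: 27.38
tool_pos: [0.5355, 0.0816, 0.1898]
ee_rot: [-3.141, 0.001, -3.018]
wrist_force: [-0.6, 1.0, -0.8]
width: 0.0279
finger_force: 0.0
```

>>> servo_tool(targets=[[0,0,0,0],[0,0,0,0],[0,0,0,0],[0,0,1,0],[0,0,1.8,0],[0,0,2.2,0],[0,0,2.4,0],[0,0,2.4,0]], claw=255)

```text
time: 28.38
tool_pos: [0.5347, 0.0821, 0.167]
ee_rot: [-3.142, -0.0, -3.018]
wrist_force: [-3.2, 0.2, 6.9]
width: 0.0005
finger_force: 3.4
```

>>> servo_tool(targets=[[0,0,-6,0],[0,0,-11,0],[-5,0,-11,0],[-10,-3,-11,0],[-10,-6,-11,0],[-10,-6,-11,0],[-10,-6,-11,0],[-10,-6,-11,0]])

```text
time: 29.38
tool_pos: [0.6414, 0.036, 0.2764]
ee_rot: [3.141, 0.001, -3.016]
wrist_force: [-0.2, -0.5, -0.7]
width: 0.0004
finger_force: 0.0
```

```bash
python3 - <<'E'
from h import *
im,m=snap('wrist','w6.png');np.save('w6.npy',m['camera_from_world']);print(get_obs()['tool_pos'])
cv2.imwrite('pics/w6b.png',cv2.resize(np.clip(im[60:330,100:460]*1.4,0,255).astype(np.uint8),None,fx=2.2,fy=2.2,interpolation=3))
E
```

```text
[0.64145116 0.03596872 0.27644925]
```

View pics/w6b.png

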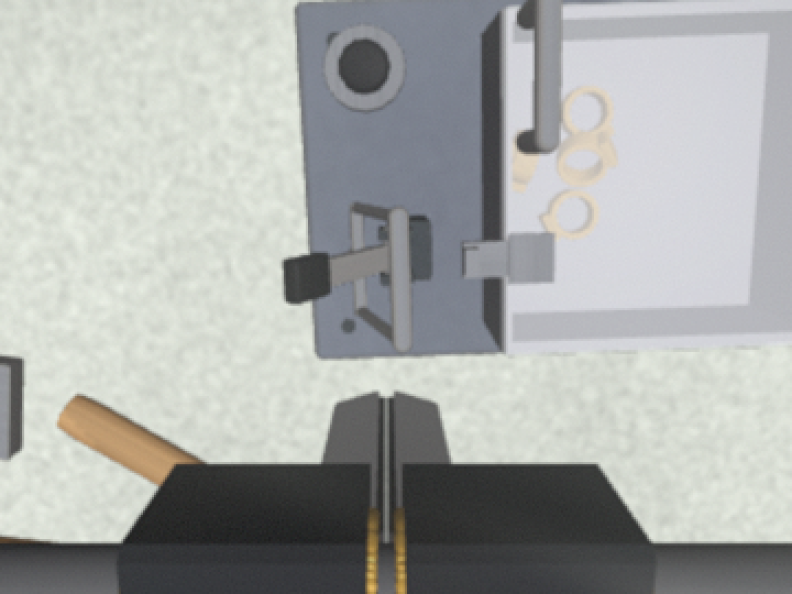

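>>> servo_tool(targets=[[0,-6,0,0],[0,-10,0,0],[0,-10,0,0],[0,-10,0,0],[0,-10,0,0]])

```text
time: 30.05
tool_pos: [0.6541, -0.0627, 0.276]
ee_rot: [3.141, 0.001, -3.016]
wrist_force: [0.2, -0.5, 0.1]
width: 0.0007
finger_force: 0.0
```

```bash
python3 - <<'E'
from h import *
im,m=snap('wrist','w7.png');np.save('w7.npy',m['camera_from_world']);print(get_obs()['tool_pos'])
cv2.imwrite('pics/w7b.png',cv2.resize(np.clip(im[60:330,100:460]*1.4,0,255).astype(np.uint8),None,fx=2.2,fy=2.2,interpolation=3))
E
```

```text
[ 0.65415801 -0.06278491  0.27591404]
```

View pics/w7b.png

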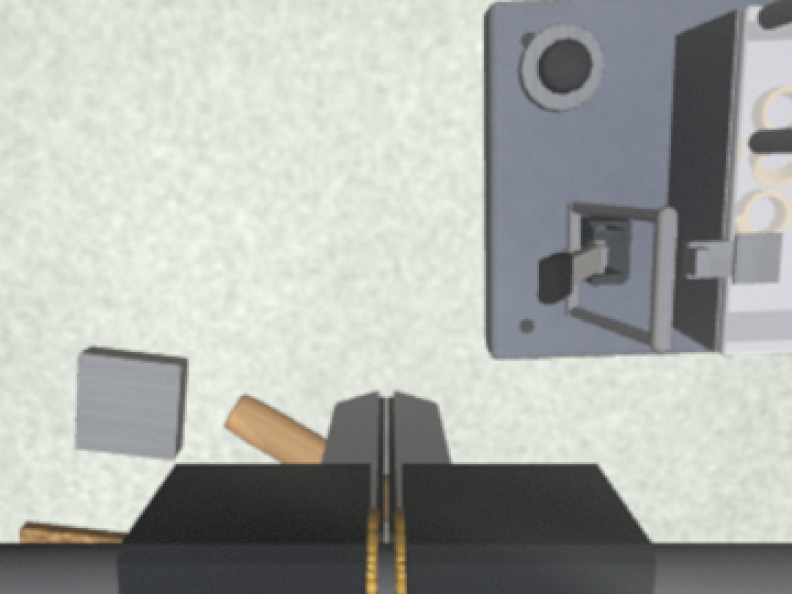

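Both views show the loop bar at A(400,280) and B(664,280), the lever tip at A(287,280) and B(542,278), the keeper post at A(470,258) and B(691,258), and the button at A(364,66) and B(565,66).

```bash
python3 - <<'E'
from h import *
K=camera_model('wrist');A=dict(K);B=dict(K);A['camera_from_world']=np.load('w6.npy');B['camera_from_world']=np.load('w7.npy')
g=lambda p:(100+p[0]/2.2,60+p[1]/2.2)
for n,a,b in(('tip',(287,280),(542,278)),('bar',(400,280),(664,280)),('barN',(398,212),(668,212)),('barF',(403,346),(661,346)),('keep',(470,258),(691,258)),('btn',(364,66),(565,66)),('rimF',(505,353),(722,353))):
    p=tri(ray(A,*g(a)),ray(B,*g(b)));print(n,p.round(4),(proj(A,p)-g(a)).round(1))
go([.6,0,.2])
E
```

```text
tip [ 0.6276 -0.0058  0.1507] [-0.  -0.4]
bar [0.621  0.0377 0.1606] [0. 0.]
barN [0.5958 0.0336 0.161 ] [0.  0.1]
barF [0.6464 0.0422 0.1599] [0. 0.]
keep [0.6161 0.07   0.1034] [-0.  0.]
btn [0.5347 0.0106 0.0478] [0.  0.1]
rimF [0.6569 0.092  0.1072] [-0. -0.]
30.1 shift [4.59 6.91 7.59] turn 0.1
```

>>> servo_tool(targets=[[2,3,2,-2],[4.4,6,4,-2],[4.4,8.2,6,-2],[4.4,8.2,7.6,-2],[4.4,8.2,7.6,-2],[4.4,8.2,7.6,-2]])

```text
time: 30.85
tool_pos: [0.6011, 0.0108, 0.2001]
ee_rot: [-3.141, 0.001, -2.984]
wrist_force: [-0.6, 0.1, -0.2]
width: 0.0007
finger_force: 0.0
```

```bash
python3 - <<'E'
from h import *
go([.603,.012,.164],-171);print(get_obs()['tool_pos']);go([.598,.046,.150],-171)
E
```

```text
30.8 shift [-0.2   0.09  3.61] turn 0.1
[0.601129   0.01084653 0.20014767]
30.8 shift [-0.24  3.52  5.01] turn 0.1
```

>>> servo_tool(targets=[[-0.2,0,2,0],[-0.2,0,3.6,0],[-0.2,0,3.6,0],[-0.2,0,3.6,0]])

```text
time: 31.35
tool_pos: [0.6028, 0.0117, 0.1641]
ee_rot: [-3.141, 0.001, -2.983]
wrist_force: [0.3, 0.3, 0.4]
width: 0.0003
finger_force: 0.0
```

>>> servo_tool(targets=[[0,0.7,0,0],[0,1.3,0.2,0],[0,2,0.4,0],[0,2.6,0.8,0],[0,3.2,1.2,0],[0,3.7,1.4,0],[0,3.7,1.4,0]])

```text
time: 32.22
tool_pos: [0.5963, 0.0489, 0.1491]
ee_rot: [3.141, -0.001, -2.982]
wrist_force: [0.4, 0.2, -0.0]
width: 0.0004
finger_force: 0.0
```

>>> servo_tool(targets=[[0,-0.5,-1,0],[0,-2,-4,0],[-3,-3,-9,0],[-5,-3,-12,0],[-5,-3,-12,0],[-5,-3,-12,0]])

```text
time: 32.98
tool_pos: [0.65, 0.0264, 0.2684]
ee_rot: [3.141, -0.002, -2.983]
wrist_force: [0.7, -0.8, 0.7]
width: 0.0004
finger_force: 0.0
```

```bash
python3 - <<'E'
from h import *
im,m=snap('wrist','w8.png');np.save('w8.npy',m['camera_from_world']);print(get_obs()['tool_pos'])
a=np.clip(im[60:330,100:460]*1.3,0,255).astype(np.uint8);s,_=snap('scene','s8.png');s=s[160:270,285:420]
cv2.imwrite('pics/w8b.png',np.hstack([cv2.resize(a,(430,323),interpolation=3),cv2.resize(s,(366,323),interpolation=3)]))
E
```

```text
[0.64960026 0.02647537 0.26768515]
```

View pics/w8b.png

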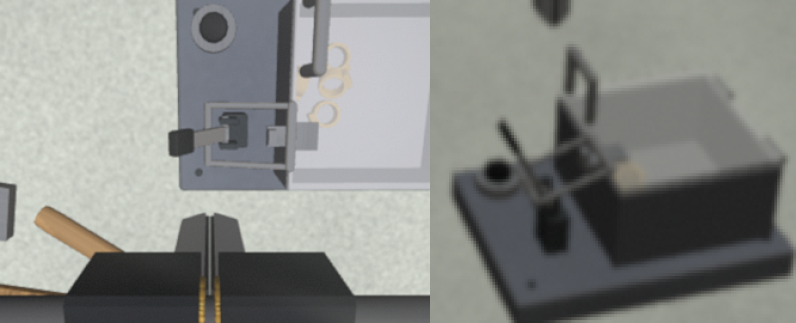

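The loop bar now lies behind the keeper post: bar at (291,135) and post at (270,135) in the left panel. Next I work out the lever's arc.

```bash
cat > lev.py <<'E'
from h import *
ux=np.array([-.16,.987,0]);P=np.array([.622,.0275,.082])
def W(s,z): return P+s*ux+[0,0,z-.082]
go(W(.002,.20),-171);print('down',tool(W(.002,.150)))
for th in np.arange(-.05,1.6,.1):
    a=2.007+th;n=np.array([np.sin(a),-np.cos(a)]);c=.062*np.array([np.cos(a),np.sin(a)])+.004*n
    s,z=c+[.0125,.014]
    if a>np.pi: s=-.06;z=-.0475*np.tan(a-np.pi)+.0043+.014
    print(round(th,2),np.round([s,z+.082],4),tool(W(s,z+.082)))
E
python3 lev.py
```

```text
33.1 shift [2.67 0.72 6.76] turn 0.1
down [ 2.66  0.71 11.76]
-0.05 [-0.0071  0.1549] [ 2.66 -0.2  11.26]
0.05 [-0.0129  0.1527] [ 2.65 -0.78 11.49]
0.15 [-0.0185  0.1499] [ 2.65 -1.33 11.77]
0.25 [-0.0237  0.1465] [ 2.65 -1.86 12.11]
0.35 [-0.0285  0.1426] [ 2.65 -2.34 12.49]
0.45 [-0.033   0.1383] [ 2.64 -2.79 12.93]
0.55 [-0.037   0.1336] [ 2.64 -3.19 13.4 ]
0.65 [-0.0405  0.1284] [ 2.64 -3.54 13.91]
0.75 [-0.0435  0.123 ] [ 2.64 -3.84 14.46]
0.85 [-0.0459  0.1172] [ 2.63 -4.08 15.03]
0.95 [-0.0477  0.1113] [ 2.63 -4.26 15.62]
1.05 [-0.0489  0.1052] [ 2.63 -4.38 16.23]
1.15 [-0.06    0.0996] [ 2.62 -5.49 16.8 ]
1.25 [-0.06    0.0948] [ 2.62 -5.49 17.27]
1.35 [-0.06    0.0899] [ 2.62 -5.49 17.76]
1.45 [-0.06    0.0848] [ 2.62 -5.49 18.27]
1.55 [-0.06    0.0793] [ 2.62 -5.49 18.82]
```

>>> servo_tool(targets=[[2.7,0.9,2,0],[2.7,0.9,6,0],[2.7,0.9,9,0],[2.7,0.9,11.3,0],[2.7,0.9,11.3,0],[2.7,0.9,11.3,0]])

```text
time: 33.83
tool_pos: [0.6225, 0.0314, 0.157]
ee_rot: [-3.142, 0.0, -2.983]
wrist_force: [0.2, -0.2, 0.1]
width: 0.0002
finger_force: 0.0
```

```bash
python3 lev.py; python3 -c "
from h import *
print(get_obs()['wrist_force'])"
```

```text
33.8 shift [ 0.11 -0.18 -4.3 ] turn 0.1
down [ 0.11 -0.17  0.7 ]
-0.05 [-0.0071  0.1549] [ 0.11 -1.09  0.21]
0.05 [-0.0129  0.1527] [ 0.11 -1.67  0.43]
0.15 [-0.0185  0.1499] [ 0.11 -2.22  0.72]
0.25 [-0.0237  0.1465] [ 0.11 -2.74  1.05]
0.35 [-0.0285  0.1426] [ 0.11 -3.23  1.44]
0.45 [-0.033   0.1383] [ 0.1  -3.67  1.87]
0.55 [-0.037   0.1336] [ 0.1  -4.07  2.35]
0.65 [-0.0405  0.1284] [ 0.1  -4.42  2.86]
0.75 [-0.0435  0.123 ] [ 0.1  -4.72  3.41]
0.85 [-0.0459  0.1172] [ 0.1  -4.96  3.98]
0.95 [-0.0477  0.1113] [ 0.1  -5.15  4.57]
1.05 [-0.0489  0.1052] [ 0.1  -5.27  5.18]
1.15 [-0.06    0.0996] [ 0.1  -6.37  5.75]
1.25 [-0.06    0.0948] [ 0.1  -6.37  6.22]
1.35 [-0.06    0.0899] [ 0.1  -6.37  6.71]
1.45 [-0.06    0.0848] [ 0.1  -6.37  7.22]
1.55 [-0.06    0.0793] [ 0.1  -6.37  7.77]
[ 0.22713473 -0.23545699  0.08284419]
```

>>> servo_tool(targets=[[0.1,-1.1,0.2,0],[0.1,-1.7,0.5,0],[0.1,-2.2,0.7,0],[0.1,-2.7,1.1,0],[0.1,-3.2,1.5,0],[0.1,-3.7,1.9,0],[0.1,-4.1,2.4,0],[0.1,-4.4,2.9,0]])

```text
time: 34.83
tool_pos: [0.6286, -0.0127, 0.1271]
ee_rot: [-3.141, -0.0, -2.983]
wrist_force: [-0.4, 0.1, 0.7]
width: 0.0007
finger_force: 0.4
```

>>> servo_tool(targets=[[0,-0.3,0.5,0],[0,-0.6,1.1,0],[0,-0.8,1.7,0],[0,-1.2,2.3,0],[0,-1.6,2.8,0],[0,-1.8,3.1,0],[0,-2,3.4,0],[0,-2,3.8,0]])

```text
time: 35.83
tool_pos: [0.6317, -0.0327, 0.089]
ee_rot: [-3.141, -0.0, -2.983]
wrist_force: [0.4, 1.2, 2.0]
width: 0.0009
finger_force: 0.6
```

>>> servo_tool(targets=[[0,0,0.4,0],[0,0,0.8,0],[0,0,1,0],[0,0,1,0]])

```text
time: 36.33
tool_pos: [0.6315, -0.0321, 0.079]
ee_rot: [3.141, -0.001, -2.983]
wrist_force: [0.2, 0.9, 0.3]
width: 0.0006
finger_force: 0.0
```

```bash
python3 lev.py | tail -5; python3 -c "
from h import *
print(get_obs()['wrist_force'])"
```

```text
1.15 [-0.06    0.0996] [-0.02  0.03 -2.06]
1.25 [-0.06    0.0948] [-0.02  0.03 -1.58]
1.35 [-0.06    0.0899] [-0.02  0.03 -1.09]
1.45 [-0.06    0.0848] [-0.02  0.03 -0.58]
1.55 [-0.06    0.0793] [-0.02  0.03 -0.04]
[0.21099073 0.88655673 0.28444956]
```

Force is near zero, so the lever may have snapped over or be just at its stop. I press a little further to feel the stop.

>>> servo_tool(targets=[[0,0,0.2,0],[0,0,0.4,0],[0,0,0.4,0],[0,0,0.4,0]])

```text
time: 36.83
tool_pos: [0.6318, -0.032, 0.0755]
ee_rot: [-3.142, 0.0, -2.983]
wrist_force: [-0.0, -1.1, -0.1]
width: 0.0003
finger_force: 0.0
```

>>> servo_tool(targets=[[0,0,0.2,0],[0,0,0.4,0],[0,0,0.5,0],[0,0,0.5,0]])

```text
time: 37.33
tool_pos: [0.6323, -0.0319, 0.074]
ee_rot: [-3.141, 0.002, -2.983]
wrist_force: [-3.7, 0.7, 11.1]
width: 0.0005
finger_force: 4.9
```

>>> servo_tool(targets=[[0,0,-6,0],[0,0,-12,0],[0,0,-19,0],[-2,5,-19.5,0],[-2,5,-19.5,0],[-2,5,-19.5,0]])

```text
time: 38.08
tool_pos: [0.6433, 0.0205, 0.2645]
ee_rot: [-3.141, -0.002, -2.982]
wrist_force: [-0.3, -0.2, 0.2]
width: 0.0003
finger_force: 0.0
```

```bash
python3 - <<'E'
from h import *
im,m=snap('wrist','w9.png');np.save('w9.npy',m['camera_from_world']);print(get_obs()['tool_pos'])
a=np.clip(im[60:330,100:460]*1.3,0,255).astype(np.uint8);s,_=snap('scene','s9.png');s=s[160:270,285:420]
cv2.imwrite('pics/w9b.png',np.hstack([cv2.resize(a,(430,323),interpolation=3),cv2.resize(s,(366,323),interpolation=3)]))
E
```

```text
[0.64308781 0.01998292 0.26409235]
```

View pics/w9b.png

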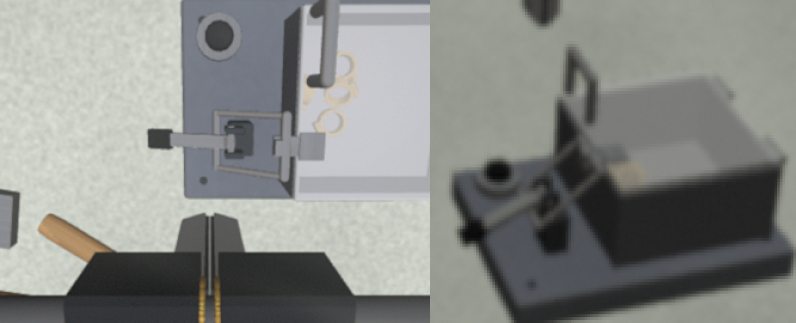

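The lever is at its stop (11 N felt) and lies out to the left at (160,138). The loop is tight behind the post at (286,140), and the button is at (219,37).

```bash
python3 - <<'E'
from h import *
m=camera_model('wrist');print(onz(m,100+219/1.194,60+37/1.194,.049));go([.534,.0108,.090],-171)
E
```

```text
[0.53563335 0.0101089  0.049     ]
38.2 shift [10.86  0.83 17.43] turn 0.0
```

>>> servo_tool(targets=[[6,0.4,0,0],[10.8,0.8,2,0],[10.8,0.8,8,0],[10.8,0.8,14,0],[10.8,0.8,17.4,0],[10.8,0.8,17.4,0],[10.8,0.8,17.4,0]])

```text
time: 39.05
tool_pos: [0.5365, 0.0108, 0.0929]
ee_rot: [-3.141, 0.002, -2.984]
wrist_force: [0.6, -0.0, 0.5]
width: 0.0005
finger_force: 0.0
```

>>> servo_tool(targets=[[0,0,1.2,0],[0,0,2.2,0],[0,0,2.4,0],[0,0,2.4,0],[0,0,2.4,0]])

```text
time: 39.67
tool_pos: [0.5357, 0.012, 0.0677]
ee_rot: [3.141, 0.0, -2.982]
wrist_force: [-0.2, 3.9, 1.4]
width: 0.0005
finger_force: 0.0
```

>>> servo_tool(targets=[[0,0,0.2,0],[0,0,0.3,0],[0,0,0.3,0],[0,0,0.3,0]])

```text
time: 40.17
tool_pos: [0.5366, 0.0129, 0.0665]
ee_rot: [3.139, 0.003, -2.982]
wrist_force: [-1.8, 5.2, 8.4]
width: 0.0005
finger_force: 0.0
```

A sideways force of 4 to 5 N shows that the gripper's wide body is touching the lid handle bar. I back off, turn the tool 90°, and press again.

>>> servo_tool(targets=[[0,0,-2,0],[0,0,-4,10],[0,0,-6,20],[0,0,-7,30],[0,0,-7,40],[0,0,-7,50],[0,0,-7,60],[0,0,-7,70]])

```text
time: 41.18
tool_pos: [0.5357, 0.0105, 0.1341]
ee_rot: [-3.141, 0.001, 2.072]
wrist_force: [0.7, 0.3, -1.1]
width: 0.0004
finger_force: 0.0
```

>>> servo_tool(targets=[[0,0,0,10],[0,0,0,20],[0,0,0,20],[0,0,0,20],[0,0,0,20]])

```text
time: 41.8
tool_pos: [0.5357, 0.0112, 0.1344]
ee_rot: [-3.142, 0.0, 1.731]
wrist_force: [-0.5, 0.2, -0.4]
width: 0.0007
finger_force: 0.0
```

```bash
python3 - <<'E'
from h import *
im,m=snap('wrist','w10.png');T,mt=snap('top','t10.png');o=get_obs()
print(o['joint_positions'],o['wrist_force'],proj(m,np.array([.535,.0107,.049])))
g=cv2.cvtColor(im,cv2.COLOR_BGR2GRAY);u,v=proj(m,np.array([.535,.0107,.049])).astype(int)
k=(g[v-60:v+60,u-60:u+60]<45).astype(np.uint8);n,l,st,c=cv2.connectedComponentsWithStats(k)
for i in range(1,n):
    if st[i,4]>80:print(st[i],c[i]+[u-60,v-60],onz(m,*(c[i]+[u-60,v-60]),.049))
go([.535,.0107,.075],-261)
E
```

```text
[-8.47154915e-02  8.80183327e-02  1.53927878e+00 -9.88895537e-05
  1.51423280e+00 -2.44237286e-01] [ 0.51324376 -0.57344096 -0.1567096 ] [273.68846538 219.42086309]
[ 44  44  32  33 449] [275.60356347 222.11358575] [0.53676823 0.00884762 0.049     ]
[  0 112  55   8 405] [240.98024691 274.78271605] [ 0.51668454 -0.03782888  0.049     ]
[ 70 112  50   8 371] [306.73584906 274.77358491] [ 0.56780723 -0.02960678  0.049     ]
41.9 shift [-0.05 -0.08  5.95] turn 0.1
```

>>> servo_tool(targets=[[-0.1,0,4,0],[-0.1,0,6.5,0],[-0.1,0,7,0],[-0.1,0,7,0],[-0.1,0,7,0]])

```text
time: 42.52
tool_pos: [0.5368, 0.0104, 0.066]
ee_rot: [3.139, 0.0, 1.73]
wrist_force: [-1.8, -0.0, 1.3]
width: 0.0003
finger_force: 0.7
```

>>> servo_tool(targets=[[0,0,0.2,0],[0,0,0.4,0],[0,0,0.4,0],[0,0,0.4,0]])

```text
time: 43.02
tool_pos: [0.5369, 0.0103, 0.0613]
ee_rot: [3.139, 0.0, 1.73]
wrist_force: [0.9, -0.0, 3.5]
width: 0.0003
finger_force: 2.1
```

>>> servo_tool(targets=[[0,0,0.2,0],[0,0,0.3,0],[0,0,0.3,0],[0,0,0.3,0]])

```text
time: 43.52
tool_pos: [0.537, 0.0103, 0.0601]
ee_rot: [3.138, 0.001, 1.73]
wrist_force: [-1.6, 0.7, 13.0]
width: 0.0003
finger_force: 6.5
```

>>> servo_tool(targets=[[0,0,0.1,0],[0,0,0.2,0],[0,0,0.2,0]])

```text
time: 43.9
tool_pos: [0.537, 0.0103, 0.0599]
ee_rot: [3.138, 0.001, 1.73]
wrist_force: [-6.1, 0.5, 21.4]
width: 0.0006
finger_force: 10.2
```

>>> servo_tool(targets=[[0,0,-3,0],[0,0,-8,0],[0,0,-13,0],[0,0,-18,0],[0,0,-20,0],[0,0,-20,0]])

```text
time: 44.65
tool_pos: [0.5361, 0.0103, 0.2563]
ee_rot: [3.14, 0.0, 1.73]
wrist_force: [-0.1, -0.3, -0.3]
width: 0.0004
finger_force: 0.0
```

>>> servo_tool(targets=[[0,6,0,0],[-12,6,0,0],[-18,6,0,0],[-18,6,0,0],[-18,6,0,0]])

```text
time: 45.28
tool_pos: [0.6224, -0.1617, 0.2506]
ee_rot: [-3.135, -0.003, 1.724]
wrist_force: [-0.2, 0.4, 0.3]
width: 0.0003
finger_force: 0.0
```

```bash
python3 - <<'E'
from h import *
T,mt=snap('top','t11.png');S,ms=snap('scene','s11.png')
o=get_obs();print(o['time'],o['tool_pos'],o['wrist_force'])
h=cv2.cvtColor(T,cv2.COLOR_BGR2HSV);k=cv2.inRange(h,(8,70,40),(32,255,255));n,l,st,c=cv2.connectedComponentsWithStats(k)
print([(c[i].round(),st[i,4]) for i in range(1,n) if 15<st[i,4]<90])
cv2.imwrite('pics/f.png',np.hstack([cv2.resize(T,(400,300)),cv2.resize(S[150:280,280:440],(400,300),interpolation=3)]))
E
```

```text
45.375 [ 0.62262781 -0.15794119  0.25231409] [-0.65948347  0.02731082 -0.50036545]
[(array([339., 104.]), np.int32(50)), (array([297., 163.]), np.int32(75))]
```

View pics/f.png

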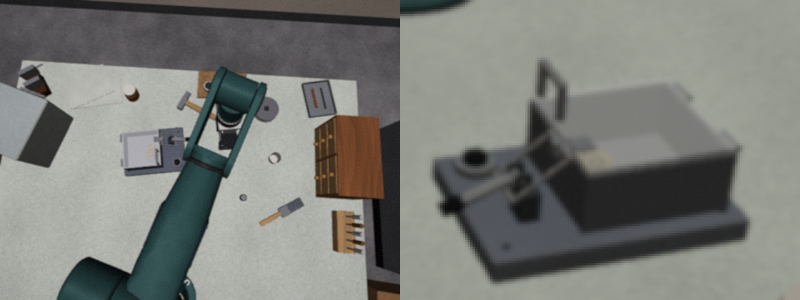

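The lid is latched, the lever is down, and no rings are on the bench; the two orange spots left are the cork board and the hammer handle. I hand the job in.

```bash
python3 -c "
from bench import *
print(close_job())"
```

```text
the job is handed in; nothing more can be done
None
```

The job is handed in at about 45 s: all four rings are in the tub, the lid is shut and latched with the lever at its stop, and the start button was pressed fully down and released; on my first try at the button the gripper's body touched the lid handle lightly (about 8 N), before I turned it and pressed again.

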